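# Hold the egg basket over the drip pan

## Task

Take the lid off the small steel drip pan and lay it flat inside the empty shallow tray, without dropping it. Then pick up the wire basket of boiled eggs by its handle, carry it level over the row of bottles and jars, leaving those standing where they are, and hold it about 2 cm above the open pan, centred over it and turned square with it, never touching the pan, so that the eggs can drip. Finish like that, holding the basket still in the air.

Things in the scene. Friction and masses are not known exactly. Their poses are not given: they have to be found in the camera images.
- pan: open-topped rectangular steel drip pan, 176 (x) by 108 (y) mm outside, 65 mm tall, walls and floor 4 mm, fixed to the table in the middle of the work area between two rows of bottles and jars; origin at the centre of its underside, x along its long side, z up
- pan_rim (a point): centre of the pan's mouth, level with its rim, 65 mm above the table
- lid: flat metal lid lying loose on the pan's rim, 184 (x) by 116 (y) mm, 4 mm thick, about 0.22 kg; origin at the centre of its underside, x along its long side. Raised bar handle in the middle, 80 mm long along x, 12 mm wide (y), 12 mm high, its centre line 34 mm above the origin, open beneath
- lid_handle (a point): middle of the lid's bar handle, on its centre line
- tray: empty shallow aluminium tray, 250 (x) by 170 (y) mm outside, walls 4 mm thick and 18 mm tall, floor 4 mm thick, fixed to the table beyond one of the two rows (left or right; the basket is beyond the other); origin at the centre of its underside, x along its long side
- basket: wire basket with three brown eggs fixed in it, 130 (x) by 76 (y) mm, walls 55 mm tall, 0.3 to 0.45 kg, loose on the table beyond the row away from the tray; origin at the centre of its underside, x along its long side. Wooden bar handle bridging it: 126 mm long (x), 12 mm wide (y), 12 mm high, centre line 105 mm above the origin; eggs reach 46 mm up
- basket_handle (a point): middle of the basket's bar handle, on its centre line
- bottle_a: amber bottle with a white cap and a paper label, 54 mm across, 140 mm tall, standing loose in a row of three between the pan and the basket or the tray; leave it alone; origin at the centre of its underside
- jar_a: clear jar with a steel cap and a paper label, 66 mm across, 110 mm tall, standing loose in a row of three between the pan and the basket or the tray; leave it alone; origin at the centre of its underside
- bottle_b: green bottle with a black cap, 52 mm across, 135 mm tall, standing loose in a row of three between the pan and the basket or the tray; leave it alone; origin at the centre of its underside
- can_a: steel can with a paper label, 66 mm across, 115 mm tall, standing loose in a row of three between the pan and the basket or the tray; leave it alone; origin at the centre of its underside
- jar_b: glass jar with a white cap, 64 mm across, 115 mm tall, standing loose in a row of three between the pan and the basket or the tray; leave it alone; origin at the centre of its underside
- bottle_c: amber bottle with a white cap and no label, 54 mm across, 140 mm tall, standing loose in a row of three between the pan and the basket or the tray; leave it alone; origin at the centre of its underside
Not all that is in view belongs to the job. Leave any purple or yellow look-alike of the basket alone. What is shaped like the pan but orange is not meant.

How it is judged:
By the outcome, as a careful person would: the job done as asked, in the order asked, and still so for the second after the job is handed in, while the arm keeps its last pose, push and grip.
It also fails if it takes over 64 s, if anything falls off the work surface, if the arm or the gripper's body presses on something with over 40 N, if the wrist force passes 120 N, or if a joint passes its speed limit or range.

## Robot

A 6-joint arm with a two-finger parallel gripper is mounted at the origin on the work surface. World frame = base frame: x ahead of the robot, y to its left, z up, the work surface at z = 0. Lengths are in mm, angles in rad, forces in N, time in s.
With the tool pointing down it reaches from about 300 to 850 mm from the base axis. Payload 4.2 kg.
Tool frame: the origin (TCP) lies midway between the tips of the shut fingers; the grasp point (between the pads) lies 19 mm behind it; z points along the fingers, y is the line along which they close (so a half turn about z gives the same grasp; the last joint's range is limited). The gripper opens to 91 mm and grips with 3 to 60 N. Pads are 32 mm wide; open, the fingers measure 118 mm over their backs; the gripper's body (76 mm by 178 mm) begins 60 mm behind the grasp point.
Start: joints at [-1.165, 0.32, 1.565, -0, 1.257, -0.02], TCP at [237.508, -523.673, 213.976] pointing down, gripper open.
Joint ranges: [-3.11, 3.11], [-0.84, 2.01], [0.21, 2.61], [-1.34, 4.49], [0.05, 2.63], [-2.56, 2.56]. Speed limits (rad/s): [2.57, 2.57, 3.14, 3.14, 3.14, 3.14].

## Interface

Orientations are given as a unit quaternion [w, x, y, z].
In Python, from cell import telemetry, vision, finish_job gives the robot as it stands.
- The arm moves only by the tool servo_tool, never from a script. Its argument "deltas" is a list of rows, each a list of 4 numbers: the shift along the tool's x, y, z in cm, then the turn about the tool's z in degrees. A call has 1 to 5 rows; each row shifts and turns the commanded pose from where the row before left it, along the tool's axes as they then stand; what a row does not reach is not made up. A row lasts 1/8 s, in which the tool goes at most 62.5 mm and 10.7 degrees, less where a joint would pass 70% of its speed; a pose out of reach is approached as far as the arm can. A call with a gripper value outside its range is refused whole. "gripper" is the opening, from -1 (shut) to 1 (fully open), so that 0 is half open, set as the call begins (left out, the last holds). The fingers move at their own pace and stop on an object; "newtons" is the grip in N (left out, the last holds). Time passes only in rows, so rows that do not move let the fingers close. It gives the time, the measured TCP pose, the force, the opening and the grip force at its end, in the units of the state.
- telemetry.get_state(): the state, without advancing time (a new reading comes with each control period).
- vision.get_image(name): name is "side" or "top"; returns the picture (420x560x3 uint8, red, green, blue); there is no depth.
- vision.calibration(name): a dict with "intrinsics" (3x3 intrinsics, pixels), "rvec" (rotation vector, rad) and "tvec" (3), from world to camera coordinates, as OpenCV has them. Camera axes: x right, y down, z forward; pixel columns grow to the right and rows downward; lengths in mm; the calibration is good to about 2 mm. A picture is of the moment at which its call begins. calibration takes no time and is no camera call.
- finish_job(): hands the job in; it is judged then, once.
Trained networks look in the newest picture that a camera, given by its name, has taken for a name from the list of things; names that differ only in an ending like _2 or _b are one class to them, and where a whole thing is asked for, a point or a joint stands for the part that bears it (a point fixed in the world has none). Each returns a list of dicts, best first, with "score" (0 to 1); they miss things now and then, are a little off and sometimes report something else, mostly with a low value. They report only what shows in the picture. A call takes as long as a camera call. They do not tell look-alikes from the thing itself.
- vision.recognise(name, camera): "centre" ([x, y, z] in mm, in world coordinates, good to about 4 mm: the middle of the surface that is visible of it).
The state is a dict: "time": time; "q": joint angles; "joint_velocities": joint speeds; "tau": joint torques, N m; "tcp_pos": TCP position; "ee_rot": TCP orientation; "wrist_force": force on the tool from outside, world axes, zero at the start; "moment": the same for the moment, N m; "finger_gap": finger opening in mm; "gripper_force": force on a finger pad.
Only numpy, scipy, OpenCV 4.12 (cv2) and the standard library are available. Lean on these libraries where they do the work, as an engineer would, in place of code of your own. Each camera call takes 0.05 s, during which the arm holds its last target. There are 200 camera calls.

## Working session

There is one attempt and no reset: what is moved stays moved. The work goes in short steps, Python scripts to look and compute and a tool call to move; the robot and the scene stay as the last step left them, time stands still between calls to the robot, and variables do not carry over. Pictures are saved under pics/ and viewed, at most 10 in all, crops included, and the job is handed in when it is done.

Besides the shell and the picture viewer there is one more tool, called after "Emit:" as name(argument=value, ...), one argument or row to a line, values as JSON. servo_tool: Moves the arm, as the interface text tells. Its arguments: {"type":"object","properties":{"deltas":{"type":"array","items":{"type":"array","items":{"type":"number"}}},"gripper":{"type":"number"},"newtons":{"type":"number"}},"required":["deltas"]}

```bash
mkdir -p pics; cat > h.py <<'E'
import numpy as np, cv2
from cell import telemetry, vision
def cal(c):
    k=vision.calibration(c); return np.array(k["intrinsics"],float),np.array(k["rvec"],float),np.array(k["tvec"],float)
def ray(c,uv,z):
    K,r,t=cal(c); R=cv2.Rodrigues(r)[0]; C=-R.T@t.ravel()
    d=R.T@np.linalg.inv(K)@np.array([uv[0],uv[1],1.]); return C+d*(z-C[2])/d[2]
def proj(c,p):
    K,r,t=cal(c); return cv2.projectPoints(np.array(p,float).reshape(-1,1,3),r,t,K,None)[0].reshape(-1,2)
def snap(c,n):
    im=vision.get_image(c); cv2.imwrite(f"pics/{n}.png",im[:,:,::-1]); return im
E
python3 - <<'E'
from h import *
for c in("top","side"):
    snap(c,c+"1")
    for n in["pan","lid_handle","lid","tray","basket","basket_handle","bottle_a","jar_a","can_a"]:
        for d in vision.recognise(n,c):
            p=np.array(d["centre"]); print(c,n,round(d["score"],2),p.round(),proj(c,p).round()[0])
s=telemetry.get_state();print(s["time"],s["tcp_pos"],s["ee_rot"],s["finger_gap"])
E
```

```text
top pan 0.37 [511.  54.  23.] [284. 192.]
top lid_handle 0.65 [589.  33.  70.] [290. 165.]
top lid_handle 0.36 [441. 163.  98.] [250. 211.]
top lid 0.93 [591.  38.  69.] [288. 165.]
top tray 0.69 [ 530. -367.    4.] [409. 184.]
top basket 0.91 [271. 363.  43.] [190. 267.]
top basket 0.79 [460. 363.  38.] [190. 208.]
top basket_handle 0.78 [275. 367.  48.] [188. 265.]
top basket_handle 0.68 [463. 366.  41.] [188. 207.]
top basket_handle 0.64 [401. 526.  39.] [140. 227.]
top basket_handle 0.38 [591.  38.  70.] [288. 165.]
top bottle_a 0.64 [619. 171.  89.] [247. 156.]
top bottle_a 0.59 [ 524. -161.   91.] [351. 183.]
top bottle_a 0.48 [438. 164.  99.] [249. 212.]
top jar_a 0.83 [ 442. -163.  116.] [354. 208.]
top can_a 0.81 [537. 174. 120.] [246. 180.]
side pan 0.8 [341. -15.  32.] [323. 222.]
side pan 0.75 [509.  64.  35.] [264. 212.]
side lid_handle 0.94 [576.  40.  71.] [253. 192.]
side lid 0.84 [583.  39.  68.] [251. 192.]
side lid 0.71 [454. 375.  42.] [202. 273.]
side lid 0.45 [ 523. -154.   71.] [303. 172.]
side lid 0.28 [ 506. -386.    5.] [344. 162.]
side tray 0.69 [ 508. -388.    5.] [344. 162.]
side tray 0.43 [505.  63.  35.] [265. 213.]
side basket 0.84 [454. 375.  41.] [202. 273.]
side basket 0.77 [388. 536.  38.] [171. 324.]
side basket 0.58 [271. 380.  44.] [252. 307.]
side basket_handle 0.93 [273. 385.  41.] [250. 309.]
side basket_handle 0.67 [388. 534.  40.] [172. 323.]
side basket_handle 0.62 [451. 373.  40.] [204. 274.]
side bottle_a 0.93 [618. 189.  72.] [209. 209.]
side bottle_a 0.8 [ 522. -156.   73.] [304. 171.]
side bottle_a 0.68 [433. 180.  74.] [257. 231.]
side jar_a 0.87 [ 631. -151.   68.] [278. 163.]
side jar_a 0.83 [ 435. -154.   74.] [324. 180.]
side can_a 0.7 [520. 191.  80.] [232. 219.]
1.0 [ 237.52254575 -523.68253717  213.99748427] [7.12764462e-05 9.77422369e-01 2.11294834e-01 3.15491969e-05] 90.79877162430118
```

View pics/top1.png

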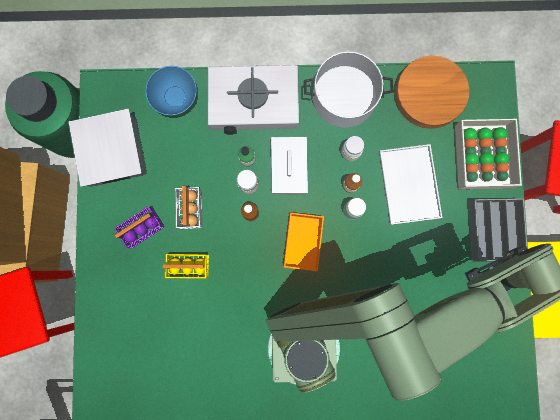

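View pics/side1.png

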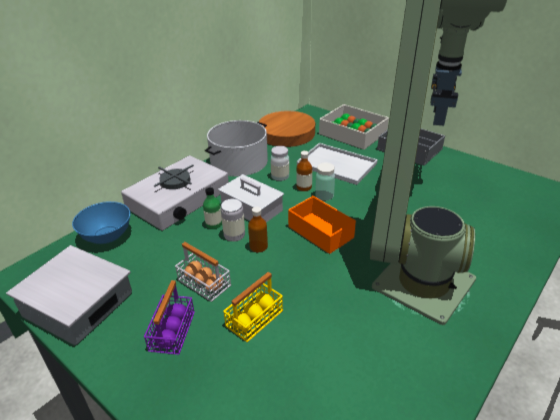

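Basket candidates in top view: (188,207) with grey wire and brown eggs, (140,227) purple, (187,265) yellow. The grey/brown one is the basket meant. The lidded steel pan is at (289,165); the orange one at (304,241) is a look-alike. The empty tray is at (411,184). I'll confirm with one enlarged crop.

```bash
python3 - <<'E'
import cv2
a=cv2.imread("pics/top1.png"); 
cv2.imwrite("pics/c1.png",cv2.resize(a[125:245,165:325],None,fx=5,fy=5,interpolation=cv2.INTER_CUBIC))
b=cv2.imread("pics/side1.png")
l=cv2.resize(a[135:235,370:450],None,fx=5,fy=5,interpolation=cv2.INTER_CUBIC)
r=cv2.resize(b[235:335,165:245],None,fx=5,fy=5,interpolation=cv2.INTER_CUBIC)
cv2.imwrite("pics/c2.png",cv2.hconcat([l,r]))
E
```

```text
(no output)
```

View pics/c1.png

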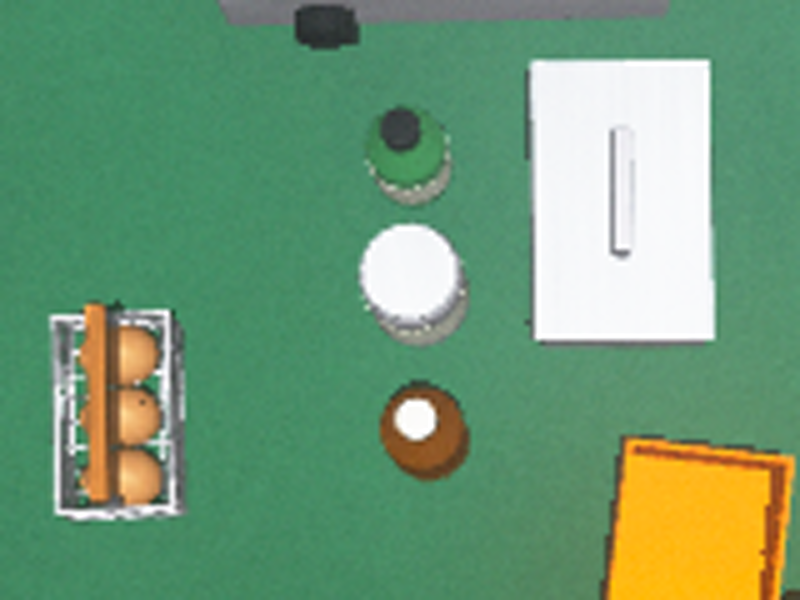

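View pics/c2.png

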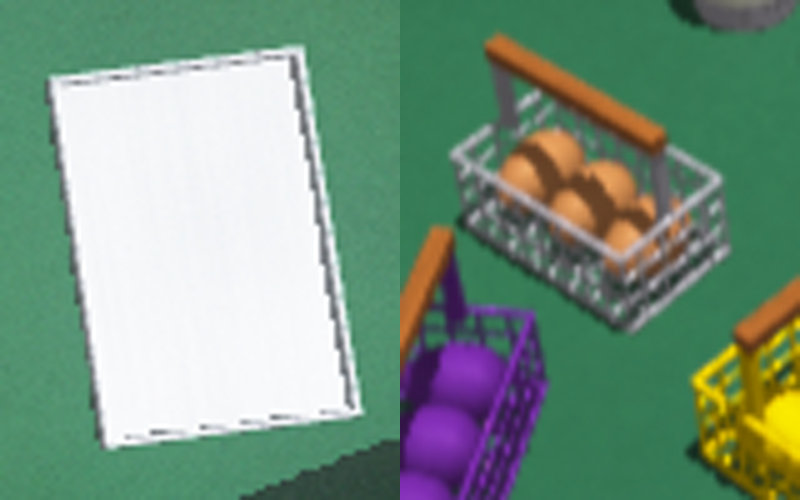

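The crops confirm it: grey wire basket with brown eggs at top (188,207), metal lid at (289,165), empty tray at (411,184).

```bash
cat > m.py <<'E'
from h import *
def q(n,c,pts,z,o):
    P=np.array([ray(c,(o[0]+x/5,o[1]+y/5),z) for x,y in pts]); 
    m=P.mean(0)
    if len(P)==4: d=(P[0]+P[1]-P[2]-P[3])/2; w=(P[0]+P[3]-P[1]-P[2])/2; W=np.hypot(*w[:2])
    else: d=P[0]-P[1]; W=0
    print(n,m.round(1),"len",np.hypot(*d[:2]).round(),"w",round(W),"yaw",np.degrees(np.arctan2(d[1],d[0])).round(1), np.degrees(np.arctan2(-w[0],w[1])).round(1) if W else "")
E
python3 - <<'E'
from m import *
o=(165,125)
q("lid","top",[(530,60),(711,60),(716,340),(535,340)],69,o)
q("lidh","top",[(621,126),(621,255)],105,o)
q("bask","top",[(50,315),(168,310),(180,515),(58,517)],55,o)
q("baskh","top",[(94,304),(100,500)],111,o)
q("tray","top",[(50,78),(302,48),(360,412),(104,447)],18,(370,135))
q("baskh side","side",[(577,90),(577,90)],105,(85,235))
for n,p in[("bottleb",(400,130)),("jarb",(410,270)),("bottlec",(415,418))]: print(n,ray("top",(165+p[0]/5,125+p[1]/5),[135,115,140]["bjx".index("b")] if n!="jarb" else 115).round())
E
```

```text
lid [591.6  33.5  69. ] len 184.0 w 117 yaw -0.3 -1.2
lidh [590.3  35.3 105. ] len 83.0 w 0 yaw -1.3 
bask [460.3 366.1  55. ] len 133.0 w 78 yaw 2.7 0.5
baskh [461.7 366.8 111. ] len 124.0 w 0 yaw 1.7 
tray [ 528.5 -368.3   18. ] len 248.0 w 171 yaw 5.9 6.1
baskh side [459.  366.6 105. ] len 0.0 w 0 yaw 0.0 
bottleb [626. 173. 135.]
jarb [540. 169. 115.]
bottlec [444. 166. 135.]
```

```bash
cat >> h.py <<'E'
from scipy.spatial.transform import Rotation as Ro
def st():
    s=telemetry.get_state(); w,x,y,z=s["ee_rot"]; R=Ro.from_quat([x,y,z,w]).as_matrix(); return s,R
def plan(p,yaw,step=50,turn=9):
    s,R=st(); y0=np.degrees(np.arctan2(R[1,0],R[0,0])); d=np.array(p)-s["tcp_pos"]; dy=(yaw-y0+180)%360-180
    n=int(max(1,np.ceil(np.linalg.norm(d)/step),np.ceil(abs(dy)/turn)))
    print("t",round(s["time"],2),"tcp",np.round(s["tcp_pos"],1),"yaw",round(y0,1),"n",n,"F",np.round(s["wrist_force"],1),"gap",round(s["finger_gap"],1),"gf",round(s["gripper_force"],1))
    for i in range(n):
        a=np.radians(y0+dy*i/n); R=np.array([[np.cos(a),np.sin(a),0],[np.sin(a),-np.cos(a),0],[0,0,-1]])
        print((np.r_[R.T@d/10,-dy]/n).round(2).tolist())
E
python3 -c "
from h import *
plan((591,34.5,200),-0.8)"
```

```text
t 1.0 tcp [ 237.5 -523.7  214. ] yaw 24.4 n 14 F [-0.1 -0.5  0.1] gap 90.8 gf 0.0
[3.95, -2.59, 0.1, 1.8]
[3.86, -2.71, 0.1, 1.8]
[3.78, -2.83, 0.1, 1.8]
[3.69, -2.95, 0.1, 1.8]
[3.59, -3.06, 0.1, 1.8]
[3.49, -3.17, 0.1, 1.8]
[3.39, -3.28, 0.1, 1.8]
[3.29, -3.39, 0.1, 1.8]
[3.18, -3.49, 0.1, 1.8]
[3.07, -3.59, 0.1, 1.8]
[2.95, -3.68, 0.1, 1.8]
[2.84, -3.77, 0.1, 1.8]
[2.72, -3.86, 0.1, 1.8]
[2.59, -3.94, 0.1, 1.8]
```

Emit:
servo_tool(
  deltas=[
    [3.95, -2.6, 0, 1.8],
    [3.85, -2.7, 0, 1.8],
    [3.8, -2.8, 0, 1.8],
    [3.7, -2.95, 0, 1.8],
    [3.6, -3.05, 0, 1.8],
  ],
)

```text
time: 1.62
tcp_pos: [364.9, -323.3, 214.1]
ee_rot: [0.0, 0.991, 0.133, 0.0]
wrist_force: [0.7, -0.6, 0.2]
finger_gap: 91.4
gripper_force: 0.0
```

Emit:
servo_tool(
  deltas=[
    [3.5, -3.2, 0, 1.8],
    [3.4, -3.3, 0, 1.8],
    [3.3, -3.4, 0, 1.8],
    [3.2, -3.5, 0, 1.8],
    [3.1, -3.6, 0, 1.8],
  ],
)

```text
time: 2.25
tcp_pos: [491.9, -122.9, 214.1]
ee_rot: [0.0, 0.998, 0.055, 0.0]
wrist_force: [0.3, -0.6, -0.6]
finger_gap: 91.1
gripper_force: 0.0
```

Emit:
servo_tool(
  deltas=[
    [2.95, -3.7, 0, 1.8],
    [2.85, -3.8, 0, 1.8],
    [2.7, -3.85, 0, 1.8],
    [2.6, -3.95, 0, 1.8],
    [0, 0, 0, 0],
  ],
)

```text
time: 2.88
tcp_pos: [593.3, 38.2, 213.4]
ee_rot: [-0.0, 1.0, -0.005, 0.0]
wrist_force: [-0.9, -1.5, 0.5]
finger_gap: 91.0
gripper_force: 0.0
```

```bash
python3 -c "
from h import *
plan((591,34.5,80),-0.8,30)
snap('side','s2')
for d in vision.recognise('lid_handle','side'): print(d)"
```

```text
t 2.88 tcp [593.3  38.2 213.4] yaw -0.6 n 5 F [-0.9 -1.5  0.5] gap 91.0 gf 0.0
[-0.05, 0.08, 2.67, 0.04]
[-0.05, 0.08, 2.67, 0.04]
[-0.05, 0.08, 2.67, 0.04]
[-0.05, 0.08, 2.67, 0.04]
[-0.05, 0.08, 2.67, 0.04]
{'centre': [580.4, 38.1, 73.6], 'score': 0.61}
{'centre': [432.1, 181.7, 68.0], 'score': 0.58}
```

Emit:
servo_tool(
  deltas=[
    [-0.1, 0.15, 2.8, 0.2],
    [-0.1, 0.15, 2.8, 0],
    [0, 0, 2.8, 0],
    [0, 0, 2.8, 0],
    [0, 0, 2.1, 0],
  ],
)

```text
time: 3.6
tcp_pos: [588.8, 31.1, 80.1]
ee_rot: [0.0, 1.0, -0.01, -0.001]
wrist_force: [0.3, -0.8, 1.2]
finger_gap: 91.1
gripper_force: 0.0
```

```bash
python3 -c "
from h import *
plan((591,34.5,80),-0.8,30)
a=snap('side','s2'); cv2.imwrite('pics/c3.png',cv2.resize(a[130:250,190:330,::-1],None,fx=5,fy=5,interpolation=cv2.INTER_CUBIC))"
```

```text
t 3.6 tcp [588.8  31.1  80.1] yaw -1.1 n 1 F [ 0.3 -0.8  1.2] gap 91.1 gf 0.0
[0.21, -0.35, 0.01, -0.3]
```

View pics/c3.png

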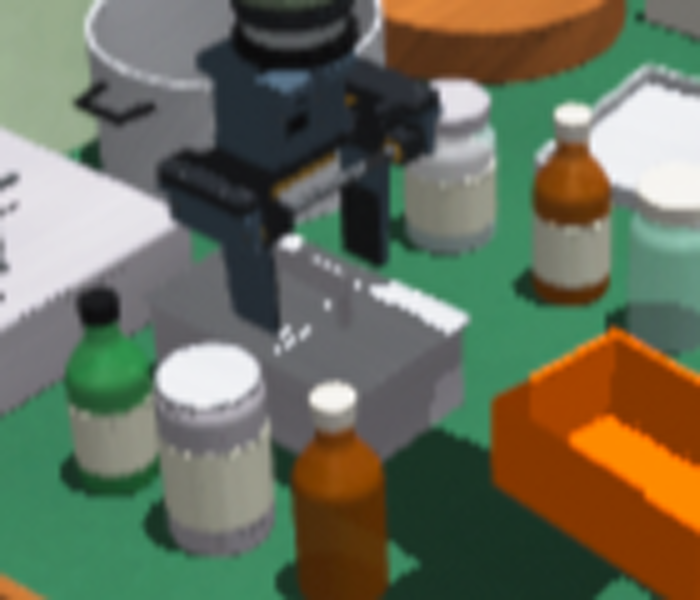

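The fingers straddle the lid's bar at crop (300,270), with the tips above the lid. I'll centre them, close, and lift slowly.

Emit:
servo_tool(
  deltas=[
    [0.2, -0.35, 0, 0],
    [0, 0, 0, 0],
    [0, 0, 0, 0],
    [0, 0, 0, 0],
    [0, 0, 0, 0],
  ],
  gripper=-1,
  newtons=40,
)

```text
time: 4.28
tcp_pos: [592.2, 36.2, 81.2]
ee_rot: [0.0, 1.0, -0.009, 0.0]
wrist_force: [-0.4, 0.1, -0.6]
finger_gap: 44.4
gripper_force: 0.0
```

Emit:
servo_tool(
  deltas=[
    [0, 0, 0, 0],
    [0, 0, 0, 0],
    [0, 0, 0, 0],
    [0, 0, 0, 0],
  ],
)

```text
time: 4.78
tcp_pos: [592.1, 36.1, 80.9]
ee_rot: [0.0, 1.0, -0.009, -0.0]
wrist_force: [-0.0, -1.2, -0.9]
finger_gap: 11.9
gripper_force: 40.0
```

Gripped at 11.9 mm. Lift straight up.

Emit:
servo_tool(
  deltas=[
    [0, 0, -0.5, 0],
    [0, 0, -1.5, 0],
    [0, 0, -3, 0],
    [0, 0, -3, 0],
    [0, 0, -3, 0],
  ],
)

```text
time: 5.4
tcp_pos: [592.1, 36.2, 192.9]
ee_rot: [0.0, 1.0, -0.009, 0.001]
wrist_force: [0.7, -0.4, -1.6]
finger_gap: 11.8
gripper_force: 40.0
```

Emit:
servo_tool(
  deltas=[
    [0, 0, -2, 0],
    [0, 0, -2, 0],
    [0, 0, -1, 0],
    [0, 0, 0, 0],
  ],
)

```text
time: 5.9
tcp_pos: [592.4, 36.2, 241.9]
ee_rot: [-0.0, 1.0, -0.009, 0.001]
wrist_force: [0.6, -0.5, -2.3]
finger_gap: 11.9
gripper_force: 40.0
```

```bash
python3 -c "
from h import *
plan((528.5,-368.3,240),6,38)
a=snap('top','t3')"
```

```text
t 5.9 tcp [592.4  36.2 241.9] yaw -1.0 n 11 F [ 0.6 -0.5 -2.3] gap 11.9 gf 40.0
[-0.52, 3.69, 0.02, -0.64]
[-0.56, 3.68, 0.02, -0.64]
[-0.6, 3.67, 0.02, -0.64]
[-0.64, 3.67, 0.02, -0.64]
[-0.68, 3.66, 0.02, -0.64]
[-0.72, 3.65, 0.02, -0.64]
[-0.76, 3.64, 0.02, -0.64]
[-0.8, 3.64, 0.02, -0.64]
[-0.84, 3.63, 0.02, -0.64]
[-0.88, 3.62, 0.02, -0.64]
[-0.92, 3.61, 0.02, -0.64]
```

Emit:
servo_tool(
  deltas=[
    [-0.2, 1.8, 0, -0.6],
    [-0.5, 3.7, 0, -0.6],
    [-0.6, 3.7, 0, -0.6],
    [-0.6, 3.7, 0, -0.6],
    [-0.7, 3.7, 0, -0.7],
  ],
)

```text
time: 6.58
tcp_pos: [566.3, -131.0, 239.7]
ee_rot: [-0.0, 1.0, 0.019, -0.001]
wrist_force: [0.5, 0.6, -2.3]
finger_gap: 11.8
gripper_force: 40.0
```

Emit:
servo_tool(
  deltas=[
    [-0.7, 3.7, 0, -0.7],
    [-0.7, 3.7, 0, -0.7],
    [-0.8, 3.6, 0, -0.7],
    [-0.8, 3.6, 0, -0.7],
    [-0.8, 3.6, 0, -0.6],
  ],
)

```text
time: 7.2
tcp_pos: [539.4, -314.9, 239.6]
ee_rot: [-0.001, 0.999, 0.048, -0.001]
wrist_force: [-0.0, -0.2, -2.2]
finger_gap: 11.7
gripper_force: 40.0
```

Emit:
servo_tool(
  deltas=[
    [-0.9, 3.6, 0, -0.6],
    [-0.4, 1.8, 0, 0],
    [0, 0, 0, 0],
    [0, 0, 0, 0],
  ],
)

```text
time: 7.7
tcp_pos: [532.8, -367.6, 240.7]
ee_rot: [-0.001, 0.999, 0.054, -0.0]
wrist_force: [0.0, -0.0, -2.9]
finger_gap: 11.9
gripper_force: 40.0
```

```bash
python3 -c "
from h import *
plan((528.5,-368.3,22),6,30)
a=snap('top','t4');cv2.imwrite('pics/c4.png',cv2.resize(a[100:225,250:410,::-1],None,fx=5,fy=5,interpolation=cv2.INTER_CUBIC)[:600,:800])"
```

```text
t 7.7 tcp [ 532.8 -367.6  240.7] yaw 6.1 n 8 F [ 0.  -0.  -2.9] gap 11.9 gf 40.0
[-0.05, 0.0, 2.73, 0.02]
[-0.05, 0.0, 2.73, 0.02]
[-0.05, 0.0, 2.73, 0.02]
[-0.05, 0.0, 2.73, 0.02]
[-0.05, 0.0, 2.73, 0.02]
[-0.05, 0.0, 2.73, 0.02]
[-0.05, 0.0, 2.73, 0.02]
[-0.05, 0.0, 2.73, 0.02]
```

View pics/c4.png

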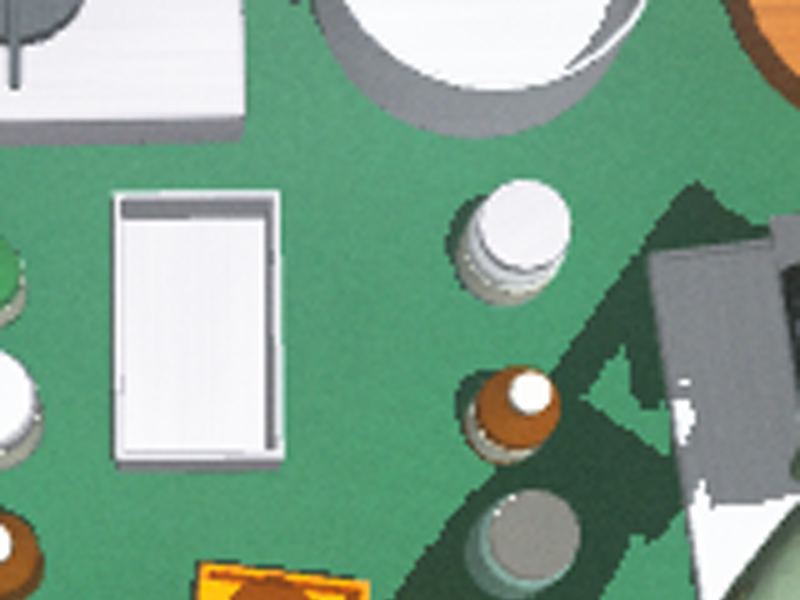

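The open pan's rim is at crop corners (112,192)-(285,460), and the bottles are still standing. I'm lowering the lid into the tray.

Emit:
servo_tool(
  deltas=[
    [-0.1, 0, 2, 0],
    [-0.1, 0, 3.5, 0],
    [-0.1, 0, 3.5, 0],
    [-0.1, 0, 3.5, 0],
    [0, 0, 3, 0],
  ],
)

```text
time: 8.38
tcp_pos: [528.8, -367.8, 85.0]
ee_rot: [-0.0, 0.999, 0.054, -0.0]
wrist_force: [0.5, -0.8, -2.4]
finger_gap: 12.0
gripper_force: 40.0
```

Emit:
servo_tool(
  deltas=[
    [0, 0, 2, 0],
    [0, 0, 1.5, 0],
    [0, 0, 1.5, 0],
    [0, 0, 1.2, 0],
    [0, 0, 0, 0],
  ],
)

```text
time: 9.0
tcp_pos: [528.2, -369.0, 23.1]
ee_rot: [-0.001, 0.999, 0.053, -0.001]
wrist_force: [0.4, 0.0, -2.3]
finger_gap: 11.7
gripper_force: 40.0
```

```bash
python3 -c "
from m import *
plan((528.5,-368.3,20),6,30)
q('pan','top',[(112,192),(280,190),(285,460),(114,461)],65,(250,100))"
```

```text
t 9.0 tcp [ 528.2 -369.    23.1] yaw 6.1 n 1 F [ 0.4  0.  -2.3] gap 11.7 gf 40.0
[0.04, -0.07, 0.31, 0.1]
pan [591.9  33.6  65. ] len 178.0 w 110 yaw -0.6 -0.7
```

Emit:
servo_tool(
  deltas=[
    [0, 0, 0.15, 0],
    [0, 0, 0.1, 0],
    [0, 0, 0.05, 0],
    [0, 0, 0, 0],
  ],
)

```text
time: 9.5
tcp_pos: [528.7, -369.6, 21.2]
ee_rot: [0.0, 0.999, 0.053, 0.0]
wrist_force: [0.1, -0.1, -1.6]
finger_gap: 11.7
gripper_force: 40.0
```

Emit:
servo_tool(
  deltas=[
    [0, 0, 0.1, 0],
    [0, 0, 0, 0],
    [0, 0, 0, 0],
  ],
)

```text
time: 9.88
tcp_pos: [528.7, -369.4, 20.0]
ee_rot: [0.0, 0.999, 0.053, 0.0]
wrist_force: [0.0, 0.3, -2.0]
finger_gap: 11.9
gripper_force: 40.0
```

Emit:
servo_tool(
  deltas=[
    [0, 0, 0.1, 0],
    [0, 0, 0, 0],
    [0, 0, 0, 0],
  ],
)

```text
time: 10.25
tcp_pos: [528.7, -369.5, 19.9]
ee_rot: [0.0, 0.999, 0.053, 0.0]
wrist_force: [-2.7, 2.3, 5.9]
finger_gap: 11.3
gripper_force: 40.0
```

Contact, so the lid is on the tray floor. Release and rise. The lid is 116 mm wide and the open fingers 118 mm, so there is room above it.

Emit:
servo_tool(
  deltas=[
    [0, 0, 0, 0],
    [0, 0, 0, 0],
    [0, 0, 0, 0],
    [0, 0, 0, 0],
    [0, 0, 0, 0],
  ],
  gripper=0.3,
)

```text
time: 10.88
tcp_pos: [528.7, -369.5, 18.9]
ee_rot: [0.0, 0.999, 0.053, -0.0]
wrist_force: [0.4, 0.0, 0.5]
finger_gap: 57.7
gripper_force: 0.0
```

Emit:
servo_tool(
  deltas=[
    [0, 0, -1, 0],
    [0, 0, -3, 0],
    [0, 0, -5, 0],
    [0, 0, -6, 0],
    [0, 0, -6, 0],
  ],
)

```text
time: 11.5
tcp_pos: [528.5, -369.3, 231.7]
ee_rot: [0.0, 0.999, 0.053, 0.0]
wrist_force: [0.6, -0.4, -0.5]
finger_gap: 59.7
gripper_force: 0.0
```

```bash
python3 -c "
from h import *
a=snap('side','s5');cv2.imwrite('pics/c5.png',cv2.resize(a[110:210,260:400,::-1],None,fx=5,fy=5,interpolation=cv2.INTER_CUBIC))
plan((461,366.7,230),1.7,50)"
```

```text
t 11.55 tcp [ 531.7 -371.6  241.5] yaw 6.1 n 15 F [ 1.8 -1.8  6. ] gap 59.5 gf 0.0
[0.05, -4.94, 0.08, 0.29]
[0.03, -4.94, 0.08, 0.29]
[0.0, -4.94, 0.08, 0.29]
[-0.02, -4.94, 0.08, 0.29]
[-0.05, -4.94, 0.08, 0.29]
[-0.07, -4.94, 0.08, 0.29]
[-0.1, -4.94, 0.08, 0.29]
[-0.12, -4.94, 0.08, 0.29]
[-0.15, -4.94, 0.08, 0.29]
[-0.17, -4.94, 0.08, 0.29]
[-0.2, -4.94, 0.08, 0.29]
[-0.22, -4.94, 0.08, 0.29]
[-0.25, -4.94, 0.08, 0.29]
[-0.27, -4.94, 0.08, 0.29]
[-0.3, -4.94, 0.08, 0.29]
```

View pics/c5.png

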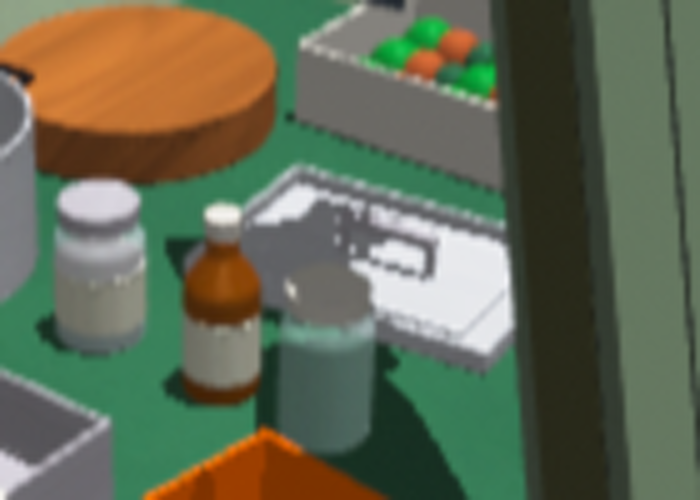

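The lid lies flat in the tray, with its handle at crop (400,250), and the bottles are untouched. Next is the basket.

Emit:
servo_tool(
  deltas=[
    [0, -2.5, 0, 0],
    [0, -5, 0, 0.3],
    [0, -5, 0, 0.3],
    [0, -5, 0, 0.3],
    [0, -5, 0, 0.4],
  ],
)

```text
time: 12.18
tcp_pos: [506.0, -144.1, 229.6]
ee_rot: [0.0, 0.999, 0.042, 0.001]
wrist_force: [0.4, 0.3, 0.3]
finger_gap: 58.9
gripper_force: 0.0
```

Emit:
servo_tool(
  deltas=[
    [-0.1, -5, 0, 0.3],
    [-0.1, -5, 0, 0.3],
    [-0.1, -5, 0, 0.3],
    [-0.1, -5, 0, 0.3],
    [-0.2, -5, 0, 0.3],
  ],
)

```text
time: 12.8
tcp_pos: [481.8, 104.9, 229.6]
ee_rot: [-0.0, 1.0, 0.029, 0.001]
wrist_force: [0.8, 0.3, 0.3]
finger_gap: 59.5
gripper_force: 0.0
```

Emit:
servo_tool(
  deltas=[
    [-0.2, -5, 0, 0.3],
    [-0.2, -5, 0, 0.3],
    [-0.2, -5, 0, 0.3],
    [-0.2, -5, 0, 0.3],
    [-0.3, -5, 0, 0.3],
  ],
)

```text
time: 13.42
tcp_pos: [459.0, 354.2, 229.6]
ee_rot: [-0.0, 1.0, 0.016, 0.001]
wrist_force: [0.1, 0.2, -0.2]
finger_gap: 59.3
gripper_force: 0.0
```

Emit:
servo_tool(
  deltas=[
    [0, -1, 0, 0],
    [0, 0, 0, 0],
    [0, 0, 0, 0],
  ],
)

```text
time: 13.8
tcp_pos: [459.1, 361.2, 229.2]
ee_rot: [0.0, 1.0, 0.015, 0.0]
wrist_force: [0.5, -0.8, 0.0]
finger_gap: 58.9
gripper_force: 0.0
```

```bash
python3 -c "
from h import *
plan((460.5,366.7,150),1.7,30)"
```

```text
t 13.8 tcp [459.1 361.2 229.2] yaw 1.7 n 3 F [ 0.5 -0.8  0. ] gap 58.9 gf 0.0
[0.05, -0.18, 2.64, 0.01]
[0.05, -0.18, 2.64, 0.01]
[0.05, -0.18, 2.64, 0.01]
```

Emit:
servo_tool(
  deltas=[
    [0.1, -0.3, 3, 0],
    [0, -0.25, 3, 0],
    [0, 0, 3, 0],
    [0, 0, 3, 0],
    [0, 0, 2.3, 0],
  ],
)

```text
time: 14.42
tcp_pos: [460.0, 366.2, 85.1]
ee_rot: [0.0, 1.0, 0.015, -0.0]
wrist_force: [-0.1, -0.3, -0.1]
finger_gap: 59.1
gripper_force: 0.0
```

Emit:
servo_tool(
  deltas=[
    [0, 0, 0, 0],
    [0, 0, 0, 0],
    [0, 0, 0, 0],
    [0, 0, 0, 0],
    [0, 0, 0, 0],
  ],
  gripper=-1,
  newtons=55,
)

```text
time: 15.05
tcp_pos: [460.0, 368.3, 86.4]
ee_rot: [-0.0, 1.0, 0.016, 0.0]
wrist_force: [0.8, 2.0, 0.3]
finger_gap: 12.1
gripper_force: 0.6
```

Emit:
servo_tool(
  deltas=[
    [0, 0, 0, 0],
    [0, 0, 0, 0],
    [0, 0, 0, 0],
  ],
)

```text
time: 15.42
tcp_pos: [459.9, 368.3, 86.3]
ee_rot: [-0.0, 1.0, 0.016, 0.0]
wrist_force: [-0.4, 0.4, 4.1]
finger_gap: 11.6
gripper_force: 55.0
```

Emit:
servo_tool(
  deltas=[
    [0, 0, -0.5, 0],
    [0, 0, -1.5, 0],
    [0, 0, -3, 0],
    [0, 0, -4, 0],
    [0, 0, -4, 0],
  ],
)

```text
time: 16.05
tcp_pos: [459.6, 367.9, 217.5]
ee_rot: [0.0, 1.0, 0.016, -0.0]
wrist_force: [0.5, 0.6, -3.2]
finger_gap: 11.8
gripper_force: 55.0
```

Emit:
servo_tool(
  deltas=[
    [0, 0, -3, 0],
    [0, 0, -2, 0],
    [0, 0, -1, 0],
    [0, 0, 0, 0],
    [0, 0, 0, 0],
  ],
)

```text
time: 16.68
tcp_pos: [459.3, 367.7, 274.8]
ee_rot: [0.001, 1.0, 0.016, -0.001]
wrist_force: [-0.7, -0.7, -3.2]
finger_gap: 11.6
gripper_force: 55.0
```

```bash
python3 -c "
from h import *
for c in('side','top'):
  a=snap(c,c+'6')
A=cv2.imread('pics/side6.png')[160:360,150:290];B=cv2.imread('pics/top6.png')[130:330,110:250]
cv2.imwrite('pics/c6.png',cv2.resize(cv2.hconcat([A,B]),None,fx=2.8,fy=2.8,interpolation=cv2.INTER_CUBIC))
plan((591.9,34,276),-0.7,38)"
```

```text
t 16.77 tcp [459.4 367.8 274.7] yaw 1.8 n 10 F [-0.7  0.3 -3.2] gap 11.8 gf 55.0
[1.22, 3.38, -0.01, 0.25]
[1.23, 3.37, -0.01, 0.25]
[1.25, 3.37, -0.01, 0.25]
[1.26, 3.36, -0.01, 0.25]
[1.28, 3.36, -0.01, 0.25]
[1.29, 3.35, -0.01, 0.25]
[1.31, 3.34, -0.01, 0.25]
[1.32, 3.34, -0.01, 0.25]
[1.34, 3.33, -0.01, 0.25]
[1.35, 3.33, -0.01, 0.25]
```

View pics/c6.png

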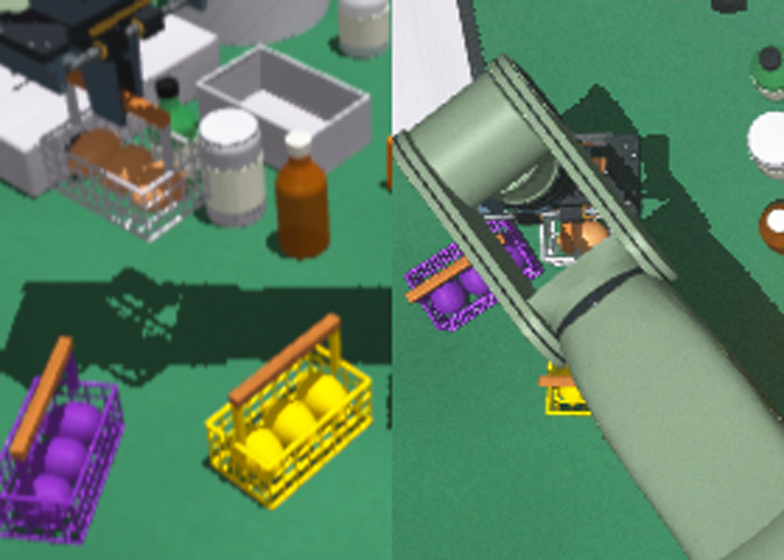

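The basket hangs level (crop (130,170)) with its underside about 188 mm up. Carry it over.

Emit:
servo_tool(
  deltas=[
    [0.4, 1.0, 0, 0.2],
    [0.8, 2.3, 0, 0.2],
    [1.3, 3.4, 0, 0.2],
    [1.2, 3.4, 0, 0.3],
    [1.2, 3.4, 0, 0.3],
  ],
)

```text
time: 17.4
tcp_pos: [512.2, 232.4, 275.7]
ee_rot: [0.0, 1.0, 0.005, -0.0]
wrist_force: [0.6, -0.9, -2.8]
finger_gap: 11.8
gripper_force: 55.0
```

Emit:
servo_tool(
  deltas=[
    [1.3, 3.4, 0, 0.2],
    [1.3, 3.4, 0, 0.2],
    [1.3, 3.4, 0, 0.3],
    [1.3, 3.3, 0, 0.3],
    [1.3, 3.3, 0, 0.3],
  ],
)

```text
time: 18.02
tcp_pos: [577.4, 64.4, 275.7]
ee_rot: [0.0, 1.0, -0.007, -0.0]
wrist_force: [1.2, 0.2, -3.1]
finger_gap: 11.6
gripper_force: 55.0
```

Emit:
servo_tool(
  deltas=[
    [1.2, 2.3, 0, 0],
    [0.6, 1.2, 0, 0],
    [0.4, 0.3, 0, 0],
    [0, 0, 0, 0],
    [0, 0, 0, 0],
  ],
)

```text
time: 18.65
tcp_pos: [598.4, 29.0, 276.0]
ee_rot: [-0.0, 1.0, -0.006, -0.0]
wrist_force: [0.0, 0.4, -3.1]
finger_gap: 11.7
gripper_force: 55.0
```

```bash
python3 -c "
from h import *
plan((591.4,34,171),-0.7,25)"
```

```text
t 18.65 tcp [598.4  29.  276. ] yaw -0.6 n 5 F [ 0.   0.4 -3.1] gap 11.7 gf 55.0
[-0.14, -0.1, 2.1, 0.01]
[-0.14, -0.1, 2.1, 0.01]
[-0.14, -0.1, 2.1, 0.01]
[-0.14, -0.1, 2.1, 0.01]
[-0.14, -0.1, 2.1, 0.01]
```

Emit:
servo_tool(
  deltas=[
    [-0.3, -0.2, 1, 0],
    [-0.2, -0.2, 2, 0],
    [-0.2, -0.1, 2, 0],
    [0, 0, 2, 0],
    [0, 0, 1.2, 0],
  ],
)

```text
time: 19.27
tcp_pos: [590.7, 33.7, 192.4]
ee_rot: [0.0, 1.0, -0.006, -0.001]
wrist_force: [-0.6, -0.5, -3.2]
finger_gap: 11.4
gripper_force: 55.0
```

Emit:
servo_tool(
  deltas=[
    [0, 0, 1, 0],
    [0, 0, 0.7, 0],
    [0, 0, 0.4, 0],
    [0, 0, 0, 0],
    [0, 0, 0, 0],
  ],
)

```text
time: 19.9
tcp_pos: [592.2, 33.1, 173.4]
ee_rot: [0.0, 1.0, -0.006, 0.001]
wrist_force: [0.8, 0.5, -3.3]
finger_gap: 11.3
gripper_force: 55.0
```

```bash
python3 -c "
from h import *
plan((591.4,34,171),-0.7,25)
for c in('side','top'):
  a=snap(c,c+'7')
A=cv2.imread('pics/side7.png')[130:250,190:310];B=cv2.imread('pics/top7.png')[110:230,230:350]
cv2.imwrite('pics/c7.png',cv2.resize(cv2.hconcat([A,B]),None,fx=3.33,fy=3.33,interpolation=cv2.INTER_CUBIC))"
```

```text
t 19.9 tcp [592.2  33.1 173.4] yaw -0.7 n 1 F [ 0.8  0.5 -3.3] gap 11.3 gf 55.0
[-0.08, -0.08, 0.24, -0.01]
```

View pics/c7.png

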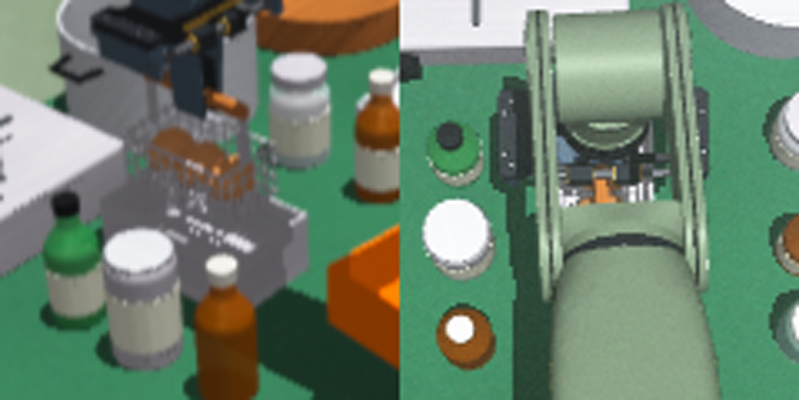

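Emit:
servo_tool(
  deltas=[
    [-0.05, -0.1, 0.2, 0],
    [0, 0, 0, 0],
    [0, 0, 0, 0],
    [0, 0, 0, 0],
  ],
)

```text
time: 20.5
tcp_pos: [591.4, 34.2, 171.0]
ee_rot: [0.0, 1.0, -0.006, 0.0]
wrist_force: [0.6, 0.1, -3.7]
finger_gap: 11.6
gripper_force: 55.0
```

```bash
python3 -c "
from h import *
plan((591.4,34,171),-0.7,25)
print(proj('side',[[529,33.5,192],[529,33.5,198]]), 'seen ~(264.2,163)')
a=cv2.imread('pics/side7.png')[130:200,190:310];h=cv2.cvtColor(a,cv2.COLOR_BGR2HSV)
m=cv2.inRange(h,(5,150,60),(18,255,255));n,l,s,c=cv2.connectedComponentsWithStats(m)
for i in range(1,n):
  if s[i][4]>15: print(s[i]+np.array([190,130,0,0,0]))
print(proj('side',[[529,27.5,198],[529,39.5,198],[529,27.5,186],[529,39.5,186],[654,39.5,198]]).round(1))
"
```

```text
t 20.5 tcp [591.4  34.2 171. ] yaw -0.7 n 1 F [ 0.6  0.1 -3.7] gap 11.6 gf 55.0
[0.0, 0.02, -0.0, -0.0]
[[263.69164162 163.2214355 ]
 [263.61129544 161.49436914]] seen ~(264.2,163)
[267 130  43  16 585]
[252 156  12   9  49]
[297 159  13  16 169]
[237 169  24  13 107]
[297 186  13   5  33]
[[264.9 160.7]
 [262.3 162.3]
 [265.1 164.1]
 [262.4 165.8]
 [232.4 149.7]]
```

The position checks out: centred, yaw matched, 20 mm above the rim and steady.

Emit:
servo_tool(
  deltas=[
    [0, 0, 0, 0],
    [0, 0, 0, 0],
    [0, 0, 0, 0],
    [0, 0, 0, 0],
  ],
)

```text
time: 21.0
tcp_pos: [591.3, 34.2, 170.9]
ee_rot: [0.0, 1.0, -0.006, -0.0]
wrist_force: [-0.1, 0.8, -3.1]
finger_gap: 11.2
gripper_force: 55.0
```

```bash
python3 -c "
from cell import finish_job
print(finish_job())"
```

```text
the job is handed in; nothing more can be done
None
```

The job is handed in at 21.0 s: the lid lies flat in the tray, all six bottles and jars are still standing, and the basket is held still about 2 cm above the open pan, centred and square with it.

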